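# Latch the bearing fixture: hook the bail, throw the lever

### The arm

A 7-joint arm with a two-finger parallel gripper is mounted at the origin on a cart in front of the work surface, level with it; the furniture and walls round the work are solid. World frame = base frame: x ahead of the robot, y to its left, z up, the work surface at z = 0. Lengths are in mm, angles in rad, forces in N, time in s.
With the tool pointing down it reaches from about 400 to 875 mm from the base axis. Payload 6.5 kg.
Tool frame: the origin (TCP) lies at the very end of the fingers, on their centre line; the grasp point (between the pads) lies 19 mm behind it (robot.tcp_to_grasp is the distance from the TCP to the grasp point, in mm); x points along the fingers, y is the direction in which the jaws open and shut, and the axes are right-handed (so a half turn about x gives the same grasp; the last joint's range is limited). The gripper opens to 85 mm and grips with 20 to 120 N. Pads are 22 mm wide; open, the fingers measure 114 mm over their backs; the gripper's body (76 mm by 85 mm) begins 54 mm behind the grasp point. The pads swing forward as they close: fully open they stand 13 mm farther back than shut.
Start: joints at [1.228, 0.536, -0.004, 1.538, 0.003, 1.067, -0.071], TCP at [177.627, -625.251, 231.29] pointing down, gripper open.
Joint ranges: [-2.7, 2.7], [-0.37, 2.16], [-1.27, 1.26], [0.24, 2.4], [-1.31, 4.45], [0.19, 1.91], [-2.76, 2.76]. Speed limits (rad/s): [2.39, 2.39, 3.14, 3.14, 3.14, 3.14, 3.14].

### API

Orientations are given as a unit quaternion [w, x, y, z].
In Python, from bench import state, viewer, robot gives the robot as it stands.
- The arm moves only by the tool move_arm, never from a script. Its argument "rows" is a list that holds one entry, the list of rows, each a list of 6 numbers: the shift along the tool's x, y, z in mm, then the turn, a rotation vector about the tool's x, y, z in rad. In form: [[[tx, ty, tz, rx, ry, rz], ...]]. A call has 1 to 5 rows; each row is the pose to reach, as a shift and turn from the pose commanded when the call began, along the tool's axes at that moment; what a row does not reach only later rows make up. A row lasts 1/8 s, in which the tool goes at most 62.5 mm and 10.7 degrees, less where a joint would pass 70% of its speed; a pose out of reach is approached as far as the arm can. A call with a gripper value outside its range is refused whole. "claw" is the opening, from 0 (shut) to 1 (fully open), set as the call begins (left out, the last holds). The fingers move at their own pace and stop on an object; "squeeze" is the grip in N (left out, the last holds). Time passes only in rows, so rows that repeat a pose let the fingers close. It gives the time, the measured TCP pose, the force and the opening at its end, in the units of the state.
- state(): the state, without advancing time (a new reading comes with each control period).
- viewer.snapshot(name): name is "side" or "top"; returns a dict with "img" (384x512x3 uint8, red, green, blue), "mtx" (3x3 intrinsics, pixels), "world_to_cam" (4x4, takes a point from world to camera coordinates). Camera axes: x right, y down, z forward; pixel columns grow to the right and rows downward; lengths in mm; the calibration is good to about 2 mm. A picture is of the moment at which its call begins. There is no depth.
- robot.hand_in(): hands the job in, once; it reports no verdict.
The state is a dict: "t": time; "qpos": joint angles; "dq": joint speeds; "tau": joint torques, N m; "position": TCP position; "orientation": TCP orientation; "contact_force": force on the tool from outside, world axes, zero at the start; "wrist_torque": the same for the moment, N m; "grip_width": finger opening in mm.
Only numpy, scipy, OpenCV 4.12 (cv2) and the standard library are available. Lean on these libraries where they do the work, as an engineer would, in place of code of your own. Each camera call takes 0.05 s, during which the arm holds its last target. There are 200 camera calls.

### The job

Two identical draw-latch fixtures stand on the bench; clamp the one that has the ball bearing in its nest. Swing its latch bail over so that the hook drops behind the keeper on the sliding jaw, then push the latch lever over past centre, down to its stop, so that the jaw is drawn up and the latch stays shut. Leave the bearing in the nest and leave the lever of the empty fixture standing open.

Things in the scene. Friction and masses are not known exactly. Their poses are not given: they have to be found in the camera images.
- loaded: The fixture with the bearing, fixed: aluminium plate 66 x 168 x 10 mm, steel parts on it. Origin: on the bench, under the plate, 7 mm from its middle. Its y axis runs along the latch from lever to keeper, x across, z up. The lever, a dark strap 22 mm wide, 5 to 9 thick, 77 mm long, pivots about x at (0, -42, 46) mm. The bail, a steel loop 45 mm wide, hangs on a pin in the lever 20 mm from that pivot.
- loaded_hook (a point): Centre of the flat plate (45 x 36 x 4 mm, claw below) at the end of that bail, 91 mm from its pin; the bail ends 15 mm further out. At the start the bail leans back to -y, 20 to 32 degrees past upright, on a stop; this point is 135 to 150 mm up. Pushed to +y past upright, it falls by its own weight and the claw lands 8 to 14 mm behind the keeper post; this point is then about 60 mm up.
- loaded_keeper_top (a point): Top of the keeper on that fixture's sliding jaw, 55 mm above the bench: a steel post 26 mm wide with a small lip on its +y side (away from the lever), under which the claw catches; a ledge behind the post stops the claw from falling lower.
- loaded_lever_tip (a point): Middle of that lever near its free end, 70 mm from the pivot. At the start the lever is about upright and this point some 116 mm above the bench. It swings over in the fixture's y-z plane towards -y; shut, this point is 31 mm above the bench at y = -110 mm in the fixture's frame.
- loaded_lever (a joint): Angle of that lever (rad): 0 leans 5 degrees towards the keeper, 0.09 upright, 1.66 level and pointing to -y (dead centre), 1.87 shut against its stop. A little friction holds it where it is left; with the bail hooked, a few newtons at the tip push it over centre.
- loaded_bail (a joint): Angle of that bail relative to the lever (rad): 0 leaning back on its stop, growing as it swings forward and down; about 2.1 to 2.35 with the claw behind the keeper and the lever still upright.
- loaded_jaw (a joint): Travel (m) of that fixture's sliding jaw towards the bearing: 0 open (a spring holds it there), about 0.0035 to 0.005 when the latch has drawn it up.
- bearing_centre (a point): Centre of the loose ball bearing, a ring of 52 mm outer and 25 mm inner diameter, 15 mm high, lying flat in the nest; centre 17.5 mm above the bench.
- loaded_nest (a point): Middle of the nest between two V-shaped jaws in which the bearing lies, at y = +3 mm in the fixture's frame, 17.5 mm above the bench.
- empty_lever (a joint): Angle of the lever of the other fixture, identical but with nothing in its nest (same meaning as loaded_lever); starts at 0 to 0.2 and is to be left standing.

How it is judged:
By the outcome, as a careful person would: the job done as asked, in the order asked, and still so for the second after the job is handed in, with the robot touching nothing.
It also fails if it takes over 42 s, if anything falls off the work surface, if the arm or the gripper's body presses on something with over 40 N, if the wrist force passes 120 N, or if a joint passes its speed limit or range.

## Working session

There is one attempt and no reset: what is moved stays moved. The work goes in short steps, Python scripts to look and compute and a tool call to move; the robot and the scene stay as the last step left them, time stands still between calls to the robot, and variables do not carry over. Pictures are saved under pics/ and viewed, about 8 in all and at most 12, crops included, and the job is handed in when it is done.

Besides the shell and the picture viewer there is one more tool, called after "Emit:" by a JSON object that holds its "name" and its "arguments", one argument or row to a line. move_arm: Moves the arm, as the interface text tells. Its arguments: {"type":"object","properties":{"rows":{"type":"array"},"claw":{"type":"number"},"squeeze":{"type":"number"}},"required":["rows"]}

```bash
mkdir -p pics; ls
python3 - <<'E'
from bench import state, viewer, robot
import cv2,numpy as np
for n in("side","top"):
    s=viewer.snapshot(n); cv2.imwrite(f"pics/{n}0.png",s["img"][:,:,::-1]); np.savez(f"{n}.npz",m=s["mtx"],w=s["world_to_cam"])
    print(n,s["mtx"].tolist(),np.round(s["world_to_cam"],3).tolist())
a,b=cv2.imread("pics/side0.png"),cv2.imread("pics/top0.png")
cv2.imwrite("pics/side0b.png",cv2.resize(a,(800,600),interpolation=cv2.INTER_CUBIC))
cv2.imwrite("pics/top0b.png",cv2.resize(b,(800,600),interpolation=cv2.INTER_CUBIC))
s=state();print(s["t"],s["position"],s["orientation"],s["contact_force"])
E
```

```text
pics
side [[476.5772315224162, 0.0, 257.8337356996338], [0.0, 476.5772315224162, 194.40318032998275], [0.0, 0.0, 1.0]] [[0.855, 0.518, -0.003, -315.183], [0.426, -0.705, -0.567, -229.715], [-0.296, 0.484, -0.824, 1315.969], [0.0, 0.0, 0.0, 1.0]]
top [[367.89917560320407, 0.0, 257.65063813683753], [0.0, 367.89917560320407, 191.4695837452372], [0.0, 0.0, 1.0]] [[0.006, -1.0, 0.005, -164.065], [-0.984, -0.007, -0.176, 480.662], [0.176, -0.004, -0.984, 895.551], [0.0, 0.0, 0.0, 1.0]]
0.1 [ 177.4744786  -624.72004401  230.50347548] [-0.09702411 -0.70023744 -0.09809315  0.70045098] [-0.4090683   0.4415699  -1.08943459]
```

View pics/side0b.png

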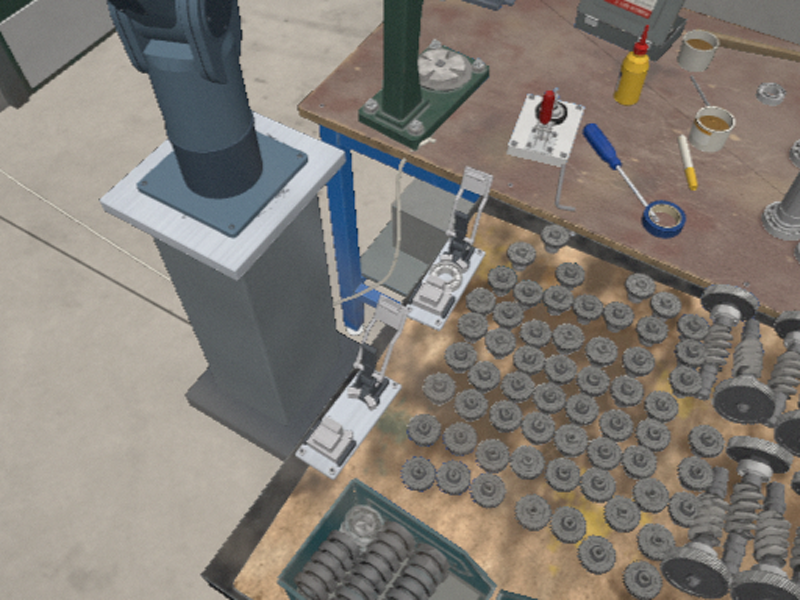

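View pics/top0b.png

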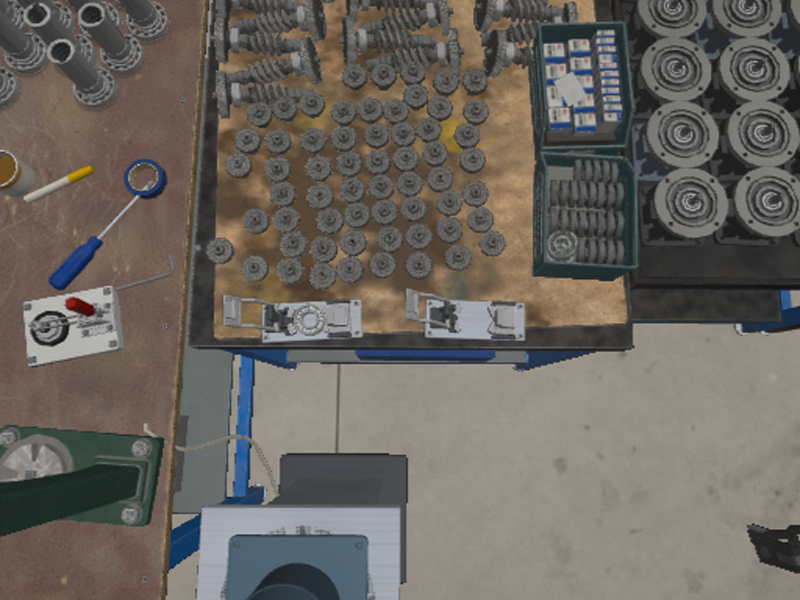

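Run:
```python
import cv2,numpy as np
a,b=cv2.imread("pics/side0.png"),cv2.imread("pics/top0.png")
c=np.zeros((600,800,3),np.uint8)
def put(im,x0,x1,y0,y1,k,X,Y):
    p=cv2.resize(im[y0:y1,x0:x1],None,fx=k,fy=k,interpolation=cv2.INTER_CUBIC);c[Y:Y+p.shape[0],X:X+p.shape[1]]=p
put(a,252,316,100,216,5,0,0)
put(b,138,234,180,228,5,320,0)
put(b,250,346,180,228,5,320,245)
cv2.imwrite("pics/c1.png",c)
```

```text
(no output)
```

View pics/c1.png

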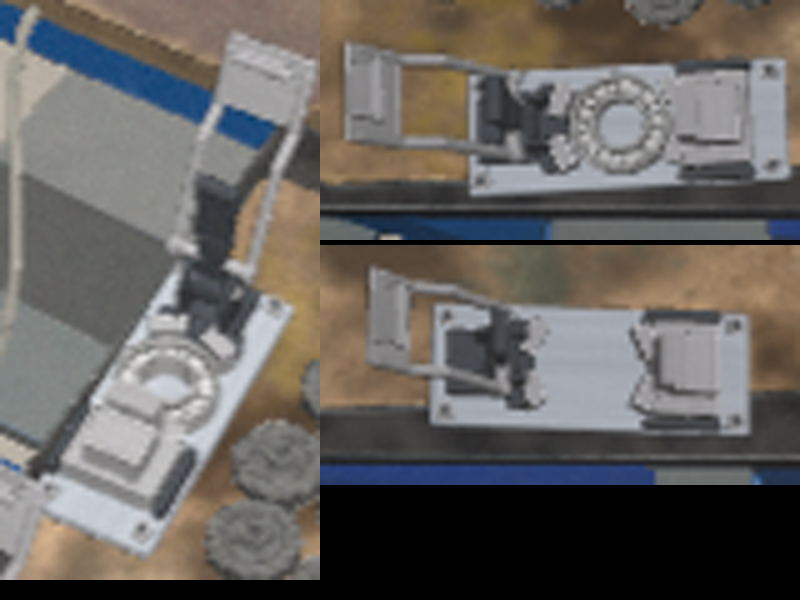

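```bash
cat > h.py <<'E'
import numpy as np
C={n:np.load(f"{n}.npz") for n in("side","top")}
def onz(n,p,z):
    m,w=C[n]["m"],C[n]["w"];d=w[:3,:3].T@np.linalg.solve(m,[*p,1]);o=-w[:3,:3].T@w[:3,3]
    return o+d*(z-o[2])/d[2]
def proj(n,P):
    m,w=C[n]["m"],C[n]["w"];q=m@(w[:3,:3]@np.array(P)+w[:3,3]);return q[:2]/q[2]
def tri(ps,pt):
    from scipy.optimize import least_squares
    r=least_squares(lambda P:np.r_[proj("side",P)-ps,proj("top",P)-pt],[450,0,60]);return r.x,r.fun
E
python3 - <<'E'
from h import *
np.set_printoptions(precision=1,suppress=True)
T=lambda X,Y,x0=138,y0=180,X0=320,Y0=0:np.array([(X-X0+.5)/5-.5+x0,(Y-Y0+.5)/5-.5+y0])
S=lambda X,Y:T(X,Y,252,100,0,0)
for p in[(786,60),(790,178),(470,194),(471,72)]:print("c",onz("top",T(*p),10))
for p in[(292,304),(150,553),(40,490)]:print("cs",onz("side",S(*p),10))
print("bear",onz("top",T(621,125),25),onz("side",S(167,381),25))
for s,t in[((233,32),(347,140)),((317,60),(347,42)),((303,122),(400,52)),((218,95),(400,143)),((220,182),(493,103))]:
    print(tri(S(*s),T(*t)))
E
```

```text
c [486.8 -90.2  10. ]
c [424.2 -93.5  10. ]
c [414.8  73.1  10. ]
c [479.3  75.7  10. ]
cs [476.7  75.7  10. ]
cs [489.1 -91.1  10. ]
cs [426.4 -87.2  10. ]
bear [449.4  -6.7  25. ] [451.4  -9.3  25. ]
(array([422.8,  92.6, 158.8]), array([ 0.1, -0. ,  0.1,  0.1]))
(array([465.9,  93.9, 162.3]), array([ 0.3, -0.1,  0.2,  0.2]))
(array([467.6,  78.8, 135.2]), array([-0.3,  0.1, -0.2, -0.3]))
(array([425.2,  76.6, 132.5]), array([ 0., -0.,  0.,  0.]))
(array([446.7,  38.7, 120.1]), array([-0.4,  0.1, -0.3, -0.3]))
```

```bash
cat >> h.py <<'E'
from scipy.spatial.transform import Rotation as R
def Rt(s): w,x,y,z=s["orientation"];return R.from_quat([x,y,z,w])
E
python3 - <<'E'
from h import *
from bench import state
np.set_printoptions(precision=3,suppress=True)
s=state();r=Rt(s);print(r.as_matrix())
# target: tool y along world +x or so (jaw direction along fixture x) 
for ty in([1,0,0],[-1,0,0],[0,1,0],[0,-1,0]):
    x=np.array([0,0,-1.]);y=np.array(ty,float);M=np.c_[x,y,np.cross(x,y)]
    print(ty,(r.inv()*R.from_matrix(M)).as_rotvec())
for W in[(420,-420,240),(446,-100,240),(446,140,240)]:print(W,r.inv().apply(np.array(W)-s["position"]))
T=lambda X,Y,x0=250,y0=180,X0=320,Y0=245:np.array([(X-X0+.5)/5-.5+x0,(Y-Y0+.5)/5-.5+y0])
print("empty bail edge",onz("top",T(370,300),155))
print("left table edge",onz("top",(125,180),0),onz("top",(125,230),0))
E
```

```text
[[-0.001  0.273 -0.962]
 [ 0.001 -0.962 -0.273]
 [-1.    -0.002  0.   ]]
[1, 0, 0] [-1.294 -0.001  0.001]
[-1, 0, 0] [1.848 0.001 0.001]
[0, 1, 0] [-2.865 -0.002  0.   ]
[0, -1, 0] [0.277 0.    0.002]
(420, -420, 240) [  -9.322 -130.659 -289.241]
(446, -100, 240) [  -8.869 -431.37  -401.707]
(446, 140, 240) [  -8.52  -662.233 -467.299]
empty bail edge [ 463.654 -164.919  155.   ]
left table edge [518.25  194.591   0.   ] [384.642 185.316   0.   ]
```

Emit:
{"name": "move_arm", "arguments": {
  "rows": [
    [[-2,-25,-56,-0.17,0,0],[-4,-50,-112,-0.34,0,0],[-6,-75,-168,-0.51,0,0],[-8,-100,-224,-0.68,0,0],[-9,-125,-280,-0.85,0,0]]
  ],
  "claw": 0
}}

```text
t: 0.72
position: [413.9, -427.0, 240.2]
orientation: [-0.379, -0.597, -0.379, 0.597]
contact_force: [0.2, -0.5, 0.3]
grip_width: -0.0
```

```bash
cat > rel.py <<'E'
from h import *
from bench import state
import sys
np.set_printoptions(precision=3,suppress=True)
s=state();r=Rt(s);print(s["t"],s["position"],s["contact_force"],s["grip_width"])
f=np.array([0.05,-0.99875,0]);x=np.array([0,0,-1.]);M=np.c_[x,np.cross(f,x),f]
print("rot",(r.inv()*R.from_matrix(M)).as_rotvec())
for a in sys.argv[1:]:
    W=np.array(eval(a),float);print(W,r.inv().apply(W-s["position"]))
E
python3 rel.py "446,-130,240" "446,140,240"
```

```text
0.725 [ 413.928 -427.008  240.224] [ 0.19  -0.511  0.317] -0.014762322710919753
rot [-0.489  0.     0.   ]
[ 446. -130.  240.] [   0.203  -97.075 -282.523]
[446. 140. 240.] [   0.191 -211.72  -526.974]
```

Emit:
{"name": "move_arm", "arguments": {
  "rows": [
    [[0,-20,-57,-0.12,0,0],[0,-40,-114,-0.24,0,0],[0,-60,-171,-0.36,0,0],[0,-80,-228,-0.489,0,0],[0,-98,-282,-0.489,0,0]]
  ]
}}

```text
t: 1.35
position: [445.1, -129.7, 240.2]
orientation: [0.511, 0.488, 0.512, -0.488]
contact_force: [1.8, -0.7, 0.1]
grip_width: 0.1
```

```bash
python3 rel.py "444,130,240" "444,130,140" "448,38,140"
```

```text
1.35 [ 445.117 -129.73   240.19 ] [ 1.82  -0.682  0.106] 0.07174205654939204
rot [-0.003  0.     0.   ]
[444. 130. 240.] [   0.182   10.986 -259.5  ]
[444. 130. 140.] [ 100.182   11.001 -259.503]
[448.  38. 140.] [ 100.184   10.71  -167.416]
```

Emit:
{"name": "move_arm", "arguments": {
  "rows": [
    [[0,2,-55,0,0,0],[0,5,-110,0,0,0],[0,7,-165,0,0,0],[0,9,-220,0,0,0],[0,11,-265,0,0,0]]
  ]
}}

```text
t: 1.98
position: [444.0, 135.6, 240.2]
orientation: [0.511, 0.488, 0.511, -0.488]
contact_force: [0.9, 0.2, -0.2]
grip_width: -0.3
```

Emit:
{"name": "move_arm", "arguments": {
  "rows": [
    [[50,0,0,0,0,0],[98,0,0,0,0,0],[98,0,0,0,0,0]]
  ]
}}

```text
t: 2.35
position: [441.6, 132.7, 139.7]
orientation: [0.51, 0.486, 0.513, -0.491]
contact_force: [0.1, 0.1, 0.4]
grip_width: 0.1
```

```bash
cat > snap.py <<'E'
import sys,cv2,numpy as np
from bench import viewer
c=np.zeros((600,800,3),np.uint8)
def put(im,x0,x1,y0,y1,k,X,Y):
    p=cv2.resize(im[y0:y1,x0:x1,::-1],None,fx=k,fy=k,interpolation=cv2.INTER_CUBIC);c[Y:Y+p.shape[0],X:X+p.shape[1]]=p
put(viewer.snapshot("side")["img"],232,332,70,220,4,0,0)
put(viewer.snapshot("top")["img"],130,230,150,240,4,400,0)
cv2.imwrite(f"pics/{sys.argv[1]}.png",c)
E
python3 snap.py p1; python3 rel.py "444,60,142"
```

```text
2.45 [444.818 133.802 143.189] [0.513 0.785 0.792] 0.08621637947742232
rot [-0.005 -0.    -0.   ]
[444.  60. 142.] [ 1.166 -4.15  73.69 ]
```

View pics/p1.png

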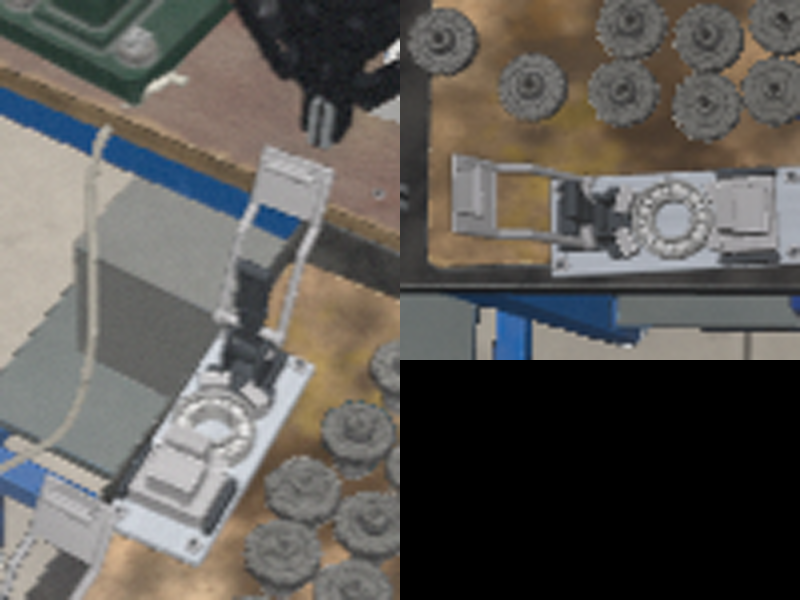

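Emit:
{"name": "move_arm", "arguments": {
  "rows": [
    [[0,0,18,0,0,0],[0,0,34,0,0,0],[0,0,48,0,0,0],[0,0,60,0,0,0],[0,0,72,0,0,0]]
  ]
}}

```text
t: 3.08
position: [447.9, 60.8, 142.5]
orientation: [0.511, 0.489, 0.511, -0.489]
contact_force: [0.6, -0.5, -0.4]
grip_width: 0.1
```

Emit:
{"name": "move_arm", "arguments": {
  "rows": [
    [[0,0,9,0,0,0],[0,0,18,0,0,0],[0,0,26,0,0,0],[0,0,34,0,0,0],[0,0,34,0,0,0]]
  ]
}}

```text
t: 3.7
position: [449.3, 27.0, 142.2]
orientation: [0.511, 0.489, 0.511, -0.489]
contact_force: [-0.2, -0.5, 0.5]
grip_width: 0.1
```

```bash
python3 rel.py "450,-10,142"; python3 snap.py p2
```

```text
3.7 [449.278  26.956 142.234] [-0.161 -0.519  0.495] 0.0601955043822764
rot [-0.006  0.     0.   ]
[450. -10. 142.] [ 0.241 -0.904 36.952]
```

View pics/p2.png

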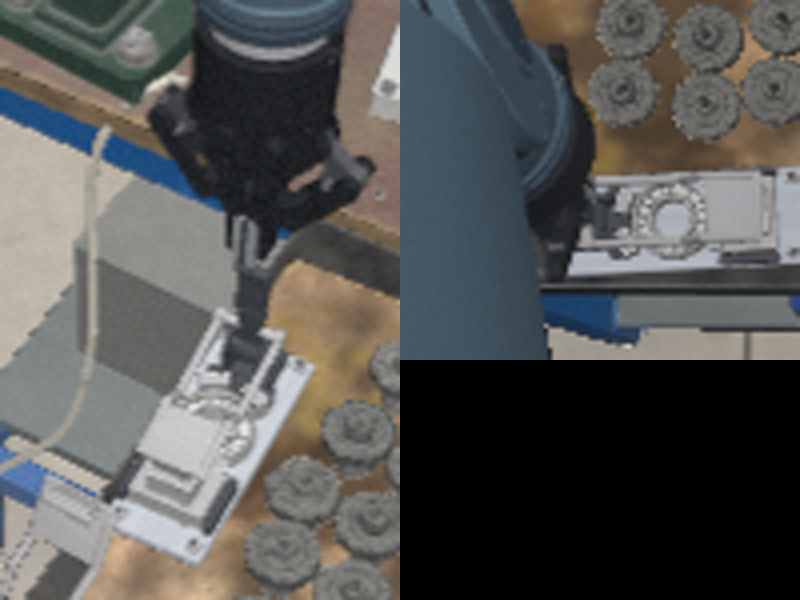

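Emit:
{"name": "move_arm", "arguments": {
  "rows": [
    [[0,0,12,0,0,0],[0,-1,22,0,0,0],[15,-1,22,0,0,0],[37,-1,22,0,0,0],[37,-1,22,0,0,0]]
  ]
}}

```text
t: 4.42
position: [447.6, 5.7, 103.6]
orientation: [0.51, 0.488, 0.512, -0.489]
contact_force: [-0.2, 0.3, -0.4]
grip_width: -0.2
```

```bash
python3 rel.py "450,-10,142"; python3 snap.py p3
```

```text
4.425 [447.612   5.694 103.561] [-0.205  0.324 -0.387] -0.15454222829490905
rot [-0.005 -0.     0.004]
[450. -10. 142.] [-38.453   1.524  15.768]
```

View pics/p3.png

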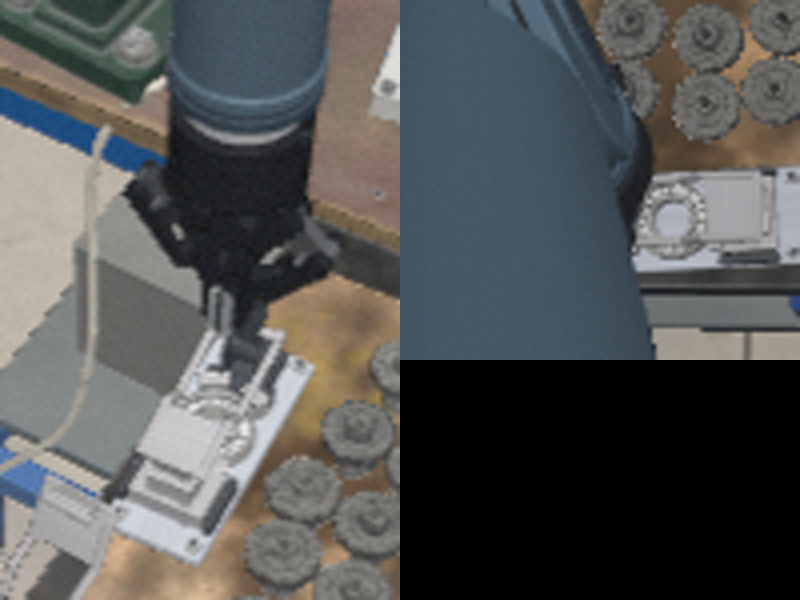

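Run:
```python
from h import *
np.set_printoptions(precision=1,suppress=True)
T=lambda X,Y:np.array([(X-400+.5)/4-.5+130,(Y+.5)/4-.5+150])
S=lambda X,Y:np.array([(X+.5)/4-.5+232,(Y+.5)/4-.5+70])
for X in((705,208),(762,205),(772,205)):print("top",onz("top",T(*X),62))
for X in((155,405),(222,437),(137,450),(200,483),(180,442)):print("side",onz("side",S(*X),62))
for X in((682,105),(738,105)):print("keeper0",onz("top",[(X[0]-320+.5)/5-.5+138,(X[1]+.5)/5-.5+180],55))
```

```text
top [451.8 -32.4  62. ]
top [453.9 -67.8  62. ]
top [454. -74.  62.]
side [427.1 -39.4  62. ]
side [472.2 -39.4  62. ]
side [434.7 -72.9  62. ]
side [477.4 -74.4  62. ]
side [453.1 -55.1  62. ]
keeper0 [455.5 -41.7  55. ]
keeper0 [455.7 -69.7  55. ]
```

```bash
python3 - <<'E'
from h import *
T=lambda X,Y:np.array([(X-400+.5)/4-.5+130,(Y+.5)/4-.5+150])
S=lambda X,Y:np.array([(X+.5)/4-.5+232,(Y+.5)/4-.5+70])
for s,t in[((180,442),(734,207)),((222,437),(706,175)),((200,483),(762,173)),((137,450),(763,240))]:print(tri(S(*s),T(*t)))
E
python3 rel.py "447,80,95" "444,110,35"
```

```text
(array([452.2146161 , -50.78227086,  56.83933021]), array([ 0.52863367, -0.14516143,  0.38722527,  0.44195299]))
(array([471.67600619, -33.32498498,  55.63226926]), array([ 0.95297784, -0.27685814,  0.69853461,  0.80365292]))
(array([474.9073359 , -67.13846165,  51.84263992]), array([ 0.45153959, -0.12530726,  0.33711769,  0.385328  ]))
(array([432.56919151, -68.51687261,  55.40583531]), array([ 0.13974901, -0.03607945,  0.10239147,  0.11589805]))
4.525 [449.032   5.91  105.103] [-0.683 -0.538 -0.371] -0.07497009665077754
rot [-0.005 -0.     0.001]
[447.  80.  95.] [ 10.129   1.349 -74.102]
[444. 110.  35.] [  70.141   -0.237 -104.185]
```

Emit:
{"name": "move_arm", "arguments": {
  "rows": [
    [[1,1,-18,0,0,0],[1,1,-36,0,0,0],[7,1,-52,0,0,0],[19,1,-66,0,0,0],[19,1,-66,0,0,0]]
  ]
}}

```text
t: 5.15
position: [447.3, 72.6, 86.5]
orientation: [0.512, 0.488, 0.512, -0.488]
contact_force: [-0.3, -0.6, -1.2]
grip_width: 0.1
```

```bash
python3 rel.py "446,84,72" "445,90,60" "445,94,50" "444,100,38"; python3 snap.py p4
```

```text
5.15 [447.263  72.593  86.489] [-0.277 -0.562 -1.178] 0.05242896685369402
rot [-0.003 -0.    -0.   ]
[446.  84.  72.] [ 14.494  -0.725 -11.447]
[445.  90.  60.] [ 26.497  -1.443 -17.482]
[445.  94.  50.] [ 36.499  -1.255 -21.472]
[444. 100.  38.] [ 48.502  -1.973 -27.507]
```

View pics/p4.png

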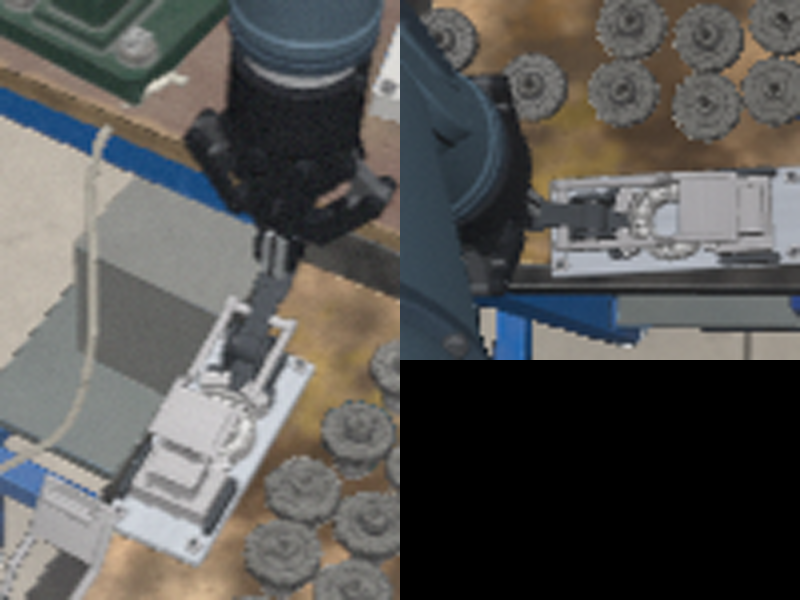

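Run:
```python
from h import *
np.set_printoptions(precision=1,suppress=True)
import cv2
T=lambda X,Y:np.array([(X-400+.5)/4-.5+130,(Y+.5)/4-.5+150])
S=lambda X,Y:np.array([(X+.5)/4-.5+232,(Y+.5)/4-.5+70])
for s,t in[((240,408),(682,178)),((222,452),(740,175)),((153,421),(740,233)),((178,378),(682,236))]:print(*tri(S(*s),T(*t)))
c=np.zeros((600,800,3),np.uint8)
for i,n in enumerate(("p1","p3","p4")):
    im=cv2.imread(f"pics/{n}.png")
    if i: c[0:340,(i-1)*400:(i-1)*400+400]=cv2.resize(im[360:530,100:300],None,fx=2,fy=2,interpolation=cv2.INTER_CUBIC)
    c[340:600,i*266:i*266+266]=cv2.resize(im[160:290,667:800],(266,260),interpolation=cv2.INTER_CUBIC)
cv2.imwrite("pics/c5.png",c)
```

```text
[471.  -17.2  63.6] [-0.3  0.1 -0.2 -0.2]
[475.4 -51.2  62. ] [-1.3  0.4 -0.9 -1.1]
[435.1 -55.5  70.3] [ 0. -0.  0.  0.]
[432.4 -20.6  71. ] [ 0.3 -0.1  0.2  0.2]
```

View pics/c5.png

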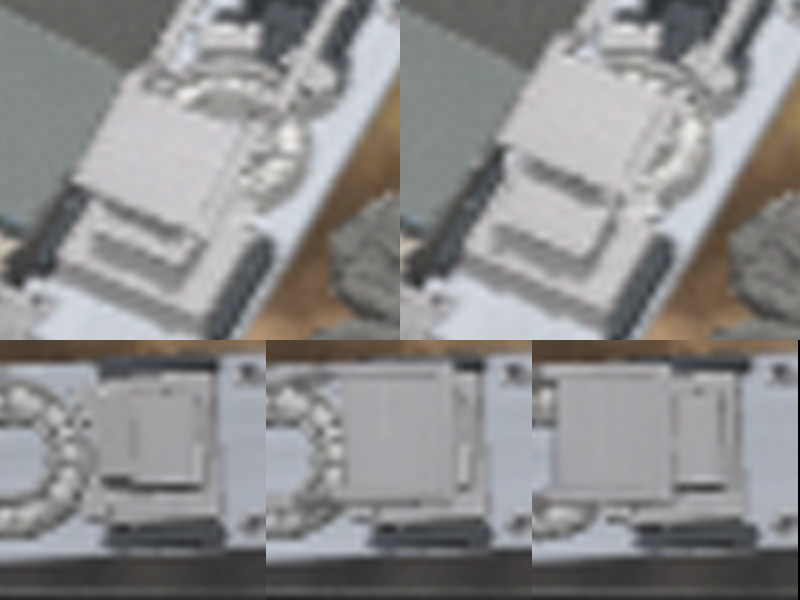

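Run:
```python
from h import *
np.set_printoptions(precision=1,suppress=True)
import cv2
T=lambda X,Y:np.array([(X-400+.5)/4-.5+130,(Y+.5)/4-.5+150])
S=lambda X,Y:np.array([(X+.5)/4-.5+232,(Y+.5)/4-.5+70])
for s,t in[((200,491),(765,184)),((148.5,476),(765,233.5))]:print(*tri(S(*s),T(*t)))
P=lambda yf,z,xf=0:np.array([450.7-xf*.99875+.05*yf,-3.5-.99875*yf-.05*xf,z])
for n,yf,z in(("post55 y45",45,55),("y55",55,55),("y65",65,55),("y75",75,55)):
  q=proj("top",P(yf,z));s=proj("side",P(yf,z));print(n,(q-[130,150])*4+[400,0],(s-[232,70])*4)
im=cv2.imread("pics/p1.png");c=np.zeros((600,800,3),np.uint8)
c[:,:400]=cv2.resize(im[400:520,120:200],(400,600),interpolation=cv2.INTER_CUBIC)
c[:400,400:]=cv2.resize(im[150:250,690:790],(400,400),interpolation=cv2.INTER_CUBIC)
cv2.imwrite("pics/c6.png",c)
```

```text
[472.2 -66.   39.2] [-0.5  0.2 -0.4 -0.5]
[439.8 -67.3  33. ] [ 0.1 -0.   0.   0. ]
post55 y45 [730.7 206.5] [183.6 439.5]
y55 [746.7 205.8] [175.8 451.8]
y65 [762.6 205.1] [167.9 464.1]
y75 [778.6 204.5] [160.  476.5]
```

View pics/c6.png

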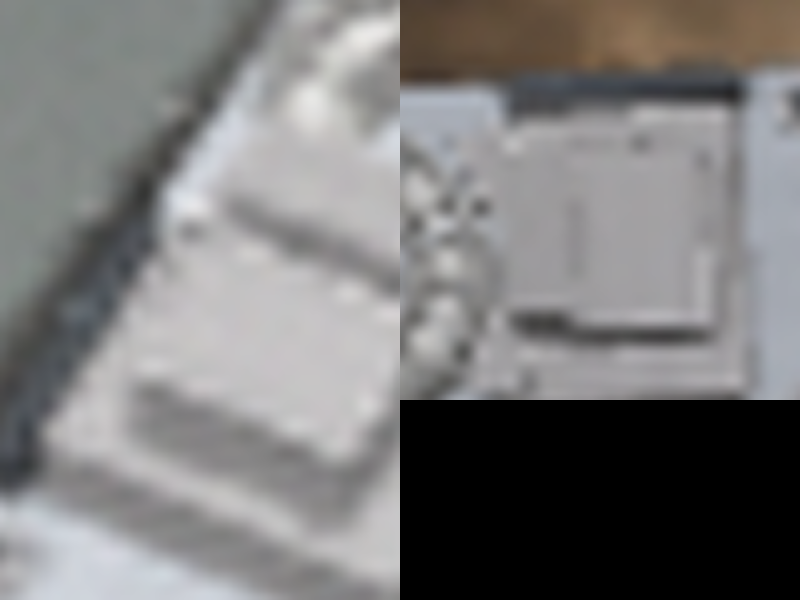

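Emit:
{"name": "move_arm", "arguments": {
  "rows": [
    [[8,0,-6,0,0,0],[14,-1,-11,0,0,0],[20,-1,-14,0,0,0],[26,-1,-17,0,0,0],[26,-1,-17,0,0,0]]
  ]
}}

```text
t: 5.88
position: [444.9, 89.0, 59.7]
orientation: [0.511, 0.488, 0.512, -0.489]
contact_force: [-0.3, 0.1, -0.3]
grip_width: 0.1
```

Emit:
{"name": "move_arm", "arguments": {
  "rows": [
    [[5,0,-2,0,0,0],[10,0,-4,0,0,0],[17,0,-7,0,0,0],[23,0,-10,0,0,0],[23,0,-10,0,0,0]]
  ]
}}

```text
t: 6.5
position: [445.1, 98.4, 37.4]
orientation: [0.511, 0.488, 0.511, -0.489]
contact_force: [-1.5, -1.7, 9.8]
grip_width: -0.2
```

```bash
python3 rel.py "444,100,38"; python3 snap.py p5
```

```text
6.5 [445.067  98.385  37.4  ] [-1.494 -1.654  9.753] -0.1875881592550141
rot [-0.005  0.001  0.   ]
[444. 100.  38.] [-0.602 -0.993 -1.661]
```

View pics/p5.png

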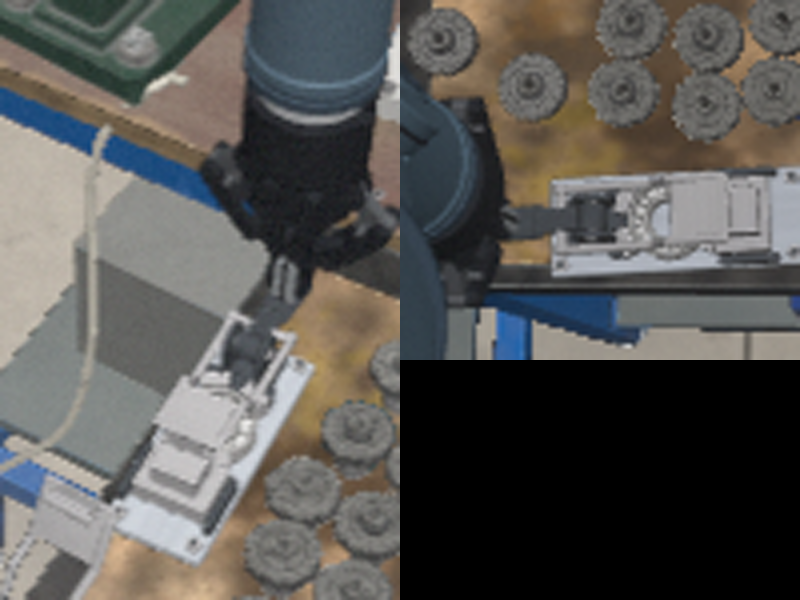

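Emit:
{"name": "move_arm", "arguments": {
  "rows": [
    [[2,0,-1,0,0,0],[4,0,-2,0,0,0],[4,0,-2,0,0,0]]
  ]
}}

```text
t: 6.98
position: [445.3, 98.4, 36.0]
orientation: [0.513, 0.487, 0.509, -0.49]
contact_force: [-10.9, -10.0, 54.8]
grip_width: 0.2
```

Emit:
{"name": "move_arm", "arguments": {
  "rows": [
    [[-6,0,0,0,0,0],[-30,0,0,0,0,0],[-80,0,0,0,0,0],[-130,0,-20,0,0,0],[-150,0,-80,0,0,0]]
  ]
}}

```text
t: 7.6
position: [443.5, 178.2, 185.2]
orientation: [0.511, 0.491, 0.508, -0.49]
contact_force: [0.7, 1.0, 0.4]
grip_width: 0.1
```

Emit:
{"name": "move_arm", "arguments": {
  "rows": [
    [[0,0,-60,0,0,0],[0,0,-60,0,0,0],[0,0,-60,0,0,0]]
  ]
}}

```text
t: 7.98
position: [438.3, 239.2, 182.4]
orientation: [0.511, 0.488, 0.511, -0.489]
contact_force: [-0.3, -1.4, 0.4]
grip_width: 0.2
```

```bash
python3 rel.py
python3 - <<'E'
import cv2,numpy as np
from bench import viewer
c=np.zeros((600,800,3),np.uint8)
def put(im,x0,x1,y0,y1,k,X,Y):
    p=cv2.resize(im[y0:y1,x0:x1,::-1],None,fx=k,fy=k,interpolation=cv2.INTER_CUBIC);c[Y:Y+p.shape[0],X:X+p.shape[1]]=p
s=viewer.snapshot("side")["img"];t=viewer.snapshot("top")["img"]
put(s,190,325,100,300,3,0,0);put(t,130,235,175,230,3.7,406,0);put(t,235,340,175,230,3.7,406,210)
cv2.imwrite("pics/p6.png",c)
E
```

```text
7.975 [438.322 239.191 182.377] [-0.258 -1.417  0.391] 0.21665010793498252
rot [-0.004  0.001  0.001]
```

View pics/p6.png

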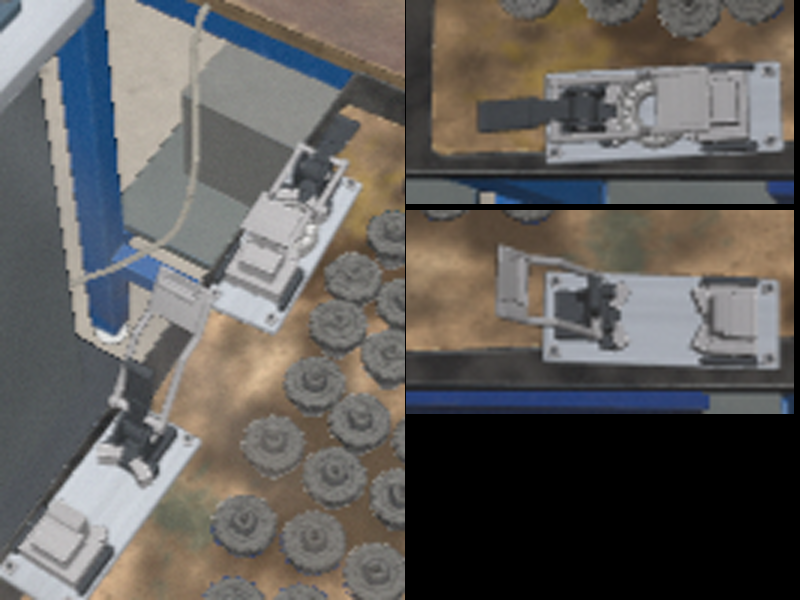

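Run:
```python
from h import *
from bench import robot,state
T=np.array([(478-406)/3.7+130,115/3.7+175]);S=np.array([345/3+190,122/3+100])
print(tri(S,T),onz("top",T,33))
print(state()["contact_force"],robot.hand_in())
```

```text
(array([442.52132749, 115.3371908 ,  27.31933626]), array([ 0.9266673 , -0.30916248,  0.6345901 ,  0.74586707])) [443.66893255 115.42050618  33.        ]
the job is handed in; nothing more can be done
[ 0.54623146 -0.69599156 -0.13747954] None
```

I clamped the left fixture, the one with the bearing, and handed the job in at about 8 s. I pushed its bail over upright so the hook fell behind the keeper, then swung the lever over past centre until it hit its stop. The force there rose sharply to about 55 N, and the arm then moved clear.

**Final checks**
- **Lever:** the last pictures, taken 1 s after release, show it still down. Its end measures y ≈ 115 mm and z ≈ 27 mm in the world frame. I expected about y = 114 mm and 30 mm up, so this agrees within the image error.
- **Jaw:** it moved about 3.5 mm towards the bearing during the push, estimated from a shift of a few pixels.
- **Bearing and empty fixture:** the bearing is in its nest. The other fixture's lever is still standing open.
- **Robot:** the arm was clear of both fixtures, with a contact force under 1 N.

**Disagreements and limits**
- **Bail height:** two-camera estimates of the hook plate's height before clamping were noisy, from 52 to 71 mm. I confirmed the hooking from the jaw movement and from the latch staying shut instead.
- **Stop force:** the 55 N peak was at the fingertips. It is under the 120 N wrist limit but above the 40 N limit for the arm and gripper body, which I don't believe touched anything.

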